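Sieve the loose beads out from among the cufflinks

ROBOT

A 6-joint arm with a two-finger parallel gripper is mounted at the origin on the work surface. World frame = base frame: x ahead of the robot, y to its left, z up, the work surface at z = 0. Lengths are in m, angles in degrees, forces in N, time in s.
With the tool pointing down it reaches from about 0.3 to 0.75 m from the base axis. Payload 8.5 kg.
Tool frame: the origin (TCP) lies at the centre of the arm's flange, where the gripper is bolted on; the fingertips stand 173 mm ahead of it and the grasp point (between the pads) lies env.pinch_z ahead of it (env.pinch_z is the distance from the TCP to the grasp point, in m); z points along the fingers, y is the line along which they close (so a half turn about z gives the same grasp; the last joint's range is limited). The gripper opens to 85 mm and grips with 20 to 120 N. Pads are 22 mm wide; open, the fingers measure 114 mm over their backs; the gripper's body (76 mm by 85 mm) begins 54 mm behind the grasp point. The pads swing forward as they close: fully open they stand 13 mm farther back than shut.
Start: joints at [54.586, 21.807, 74.336, -0, 83.858, -12.336], TCP at [0.216, 0.506, 0.405] pointing down, gripper open.
Joint ranges: [-178.18, 178.18], [-50.72, 133.34], [12.68, 142.11], [-81.47, 261.47], [9.98, 163.14], [-165.26, 165.26]. Speed limits (degrees/s): [136.94, 136.94, 180, 180, 180, 180].

INTERFACE

Orientations are given as a 3x3 rotation matrix whose columns are the frame's x, y, z axes.
In Python, from rig import env, get_image, job, spotter gives the robot as it stands. The module is installed in compiled form; this text tells all that it offers.
- The arm moves only by the shell command python3 -m creep 'ROWS' [FORCE]. ROWS is text: rows parted by semicolons, each of 7 numbers parted by spaces: the turn, a rotation vector about the tool's x, y, z in units of 8 degrees (1.0 is 8 degrees), then the shift along the tool's x, y, z in units of 30 mm (1.0 is 30 mm), then the finger opening in mm, from 0 to 85.4. A call has 1 to 12 rows; each row is the pose to reach, as a shift and turn from the pose commanded when the call began, along the tool's axes at that moment; what a row does not reach only later rows make up. A row lasts 1/10 s, in which the tool goes at most 50 mm and 8.59 degrees, less where a joint would pass 70% of its speed; a pose out of reach is approached as far as the arm can. A call with a gripper value outside its range is refused whole. The fingers move at their own pace and stop on an object; FORCE is the grip in N (left out, the last holds). Time passes only in rows, so rows that repeat a pose let the fingers close. It gives the time, the measured TCP pose, the force, the opening and the grip force at its end, in the units of the state.
- env.observe(): the state, without advancing time (a new reading comes with each control period).
- get_image(name): name is "side" or "top" or "wrist"; returns a dict with "image" (384x512x3 uint8, blue, green, red), "depth" (384x512 float32, m along the optical axis (not along the pixel's ray), 0 where there is no reading), "intrinsics" (3x3 intrinsics, pixels), "view" (4x4, takes a point from world to camera coordinates). Camera axes: x right, y up, looking along -z (the intrinsics and any distortion apply to the point x, -y, -z); pixel columns grow to the right and rows downward; lengths in m; the calibration is good to about 2 mm. The wrist camera is an equidistant fisheye: a pixel r from the principal point sees the ray r / f radians off the axis. A picture is of the moment at which its call begins.
- job.close_job(): hands the job in; it is judged then, once.
Trained networks look in a picture, given as the dict that the camera call returned (one of the last four; its "shot" number tells which), for a name from the list of things; names that differ only in an ending like _2 or _b are one class to them, and where a whole thing is asked for, a point or a joint stands for the part that bears it (a point fixed in the world has none). Each returns a list of dicts, best first, with "p" (0 to 1); they miss things now and then, are a little off and sometimes report something else, mostly with a low value. They report only what shows in the picture. A call takes as long as a camera call.
- spotter.boxes_of(label, picture): "xy" ([column, row] in pixels, amid what is visible of it).
The state is a dict: "time_s": time; "q": joint angles; "qvel": joint speeds; "joint_efforts": joint torques, N m; "position": TCP position; "tool_rot": TCP orientation; "ft_force": force on the tool from outside, world axes, zero at the start; "wrist_torque": the same for the moment, N m; "grip_width": finger opening in m; "gripper_force": force on a finger pad.
Only numpy, scipy, OpenCV 4.12 (cv2) and the standard library are available. Lean on these libraries where they do the work, as an engineer would, in place of code of your own. Each camera call takes 0.05 s, during which the arm holds its last target. There are 200 camera calls.

TASK

Pick up the little sieve by its black handle bar, carry it level to the grey bowl and shake it side to side above the bowl until all four copper beads have fallen through into the bowl and only the two blue cufflinks stay in the sieve. Then stand the sieve flat in the empty end of the steel tray and let go of it, without dropping it. Leave the bowl standing where it is and do not disturb the other things on the dresser.

Things in the scene. Friction and masses are not known exactly. Their poses are not given: they have to be found in the camera images.
- sieve: Rectangular open-topped steel sieve, loose, about 0.22 kg empty, holding the beads and cufflinks. Outside 90 mm along its x, 78 mm along its y; walls 3 mm thick, 32 mm high. Origin: centre of its underside; z up. Two flat uprights at its x ends carry a handle bar over its middle. Starts on the dresser top (z = 0), yaw within 0.8 rad of the world's.
- sieve_floor (a point): Centre of the sieve's floor, on its top face, 8 mm above the sieve's origin. Floor: three flat bars 16 mm wide along y, at x = -34, 0, +34 mm, 4 mm thick; between them two slots 18 mm wide, at x = -17 and +17 mm, each split by 3 mm cross bars into three holes of 18 x 22 mm. Shaking along the sieve's x carries beads off the bars into the holes; shaking along y hardly does.
- sieve_grip (a point): Centre of the sieve's black handle bar, 85 mm above the sieve's origin, on its vertical axis. The bar runs along the sieve's x, 90 mm long, 12 mm thick along y (pinch it there from above) and 20 mm tall (75 to 95 mm above the origin).
- bead1: Copper-coloured ball bead, 13 mm diameter, 10 g, loose. Origin: its centre. Starts on a floor bar of the sieve. Stays put when carried gently; starts to roll when the sieve tilts over about 0.12 rad or speeds up sideways by over about 1.5 m/s2. Back and forth strokes of 36 to 40 mm in 0.16 to 0.2 s carry it into a hole within some cycles.
- bead2: Copper-coloured ball bead, 13 mm diameter, 10 g, loose. Origin: its centre. Starts on a floor bar of the sieve. Stays put when carried gently; starts to roll when the sieve tilts over about 0.12 rad or speeds up sideways by over about 1.5 m/s2. Back and forth strokes of 36 to 40 mm in 0.16 to 0.2 s carry it into a hole within some cycles.
- bead3: Copper-coloured ball bead, 13 mm diameter, 10 g, loose. Origin: its centre. Starts on a floor bar of the sieve. Stays put when carried gently; starts to roll when the sieve tilts over about 0.12 rad or speeds up sideways by over about 1.5 m/s2. Back and forth strokes of 36 to 40 mm in 0.16 to 0.2 s carry it into a hole within some cycles.
- bead4: Copper-coloured ball bead, 13 mm diameter, 10 g, loose. Origin: its centre. Starts on a floor bar of the sieve. Stays put when carried gently; starts to roll when the sieve tilts over about 0.12 rad or speeds up sideways by over about 1.5 m/s2. Back and forth strokes of 36 to 40 mm in 0.16 to 0.2 s carry it into a hole within some cycles.
- cufflink1: Blue double-ended cufflink, spool-shaped: two round faces 26 mm in diameter on a short post, 24 mm long overall, 30 g, loose. Origin: centre of one end face, z along its axis. Starts standing on that face on the sieve's floor; too big for the holes. Polished: it slides when shaken. A bead can catch against it; livelier or slanting strokes free it.
- cufflink2: Blue double-ended cufflink, spool-shaped: two round faces 26 mm in diameter on a short post, 24 mm long overall, 30 g, loose. Origin: centre of one end face, z along its axis. Starts standing on that face on the sieve's floor; too big for the holes. Polished: it slides when shaken. A bead can catch against it; livelier or slanting strokes free it.
- bowl: Grey ceramic bowl, loose, 0.45 kg, round, 150 mm across its rim, 50 mm high, inner floor 5 mm above its underside, foot about 68 mm across. Origin: centre of its underside, z up. Starts empty on the dresser top. It and the sieve may have swapped places.
- tray: Rectangular stainless steel tray, fixed, 300 mm along its x, 200 mm along its y, rim 18 mm high, walls and floor 4 mm thick. Origin: centre of its underside, z up. The flacon and the deodorant stick stand in its +x end; its -x end is empty.
- tray_free (a point): Middle of the empty end of the tray, on its inner floor: 60 mm from the tray's centre along the tray's -x, 4 mm above the dresser top. The sieve fits flat here with 40 mm or more to spare towards the -x and y walls.
- flacon: Squat green glass flacon with brass twist cap, 70 mm across, 75 mm high, loose, standing in the +x end of the tray. Origin: centre of its underside. To be left alone.
- deodorant: Aluminium deodorant stick with white cap, 38 mm across, 110 mm high, loose, standing in the +x end of the tray. Origin: centre of its underside. To be left alone.
- creamjar: Blue ceramic cream jar, 64 mm across, 50 mm high, loose, at the far edge. Origin: underside. To be left alone.
- compact: Round powder compact, black below and brass-coloured above, 62 mm across, 17 mm high, lying loose at the far edge. Origin: underside. To be left alone.
- scentbottle: Rectangular amber glass scent bottle with black cap, 30 x 60 x 98 mm, loose, at the far edge. Origin: underside. To be left alone.

How it is judged (in metres and radians):
On the way, in this order (a step that is already met when the one before it is completed fails the run):
1. the sieve is held above the bowl with both cufflinks in it and some beads still lying on its floor (horizontal distance between sieve and bowl below 0.06 m and height (world z) of sieve above 0.04 m and x of cufflink1 in the frame of sieve between -0.045 and 0.045 m and y of cufflink1 in the frame of sieve between -0.04 and 0.04 m and z of cufflink1 in the frame of sieve between -0.015 and 0.06 m and x of cufflink2 in the frame of sieve between -0.045 and 0.045 m and y of cufflink2 in the frame of sieve between -0.04 and 0.04 m and z of cufflink2 in the frame of sieve between -0.015 and 0.06 m and ((x of bead1 in the frame of sieve between -0.045 and 0.045 m and y of bead1 in the frame of sieve between -0.04 and 0.04 m and z of bead1 in the frame of sieve between 0.011 and 0.04 m) or (x of bead2 in the frame of sieve between -0.045 and 0.045 m and y of bead2 in the frame of sieve between -0.04 and 0.04 m and z of bead2 in the frame of sieve between 0.011 and 0.04 m) or (x of bead3 in the frame of sieve between -0.045 and 0.045 m and y of bead3 in the frame of sieve between -0.04 and 0.04 m and z of bead3 in the frame of sieve between 0.011 and 0.04 m) or (x of bead4 in the frame of sieve between -0.045 and 0.045 m and y of bead4 in the frame of sieve between -0.04 and 0.04 m and z of bead4 in the frame of sieve between 0.011 and 0.04 m))), for 0.1 s.
2. all four beads lie in the bowl while the sieve is still above it with both cufflinks in it (horizontal distance between sieve and bowl below 0.06 m and height (world z) of sieve above 0.04 m and x of cufflink1 in the frame of sieve between -0.045 and 0.045 m and y of cufflink1 in the frame of sieve between -0.04 and 0.04 m and z of cufflink1 in the frame of sieve between -0.015 and 0.06 m and x of cufflink2 in the frame of sieve between -0.045 and 0.045 m and y of cufflink2 in the frame of sieve between -0.04 and 0.04 m and z of cufflink2 in the frame of sieve between -0.015 and 0.06 m and horizontal distance between each of bead1, bead2, bead3, bead4 and bowl below 0.068 m and z of bead1 in the frame of bowl between 0 and 0.045 m and z of bead2 in the frame of bowl between 0 and 0.045 m and z of bead3 in the frame of bowl between 0 and 0.045 m and z of bead4 in the frame of bowl between 0 and 0.045 m), for 0.1 s.
At the end, for the whole second after the job is handed in: All four beads lie in the bowl (within 68 mm of its axis, below its rim), bowl upright; both cufflinks in the sieve; the sieve stands flat (tilt < 0.06 rad, within 4 mm of the tray floor), still, released, in the empty end of the tray (centre at most 20 mm past the tray middle) (horizontal distance between each of bead1, bead2, bead3, bead4 and bowl below 0.068 m and z of bead1 in the frame of bowl between 0 and 0.045 m and z of bead2 in the frame of bowl between 0 and 0.045 m and z of bead3 in the frame of bowl between 0 and 0.045 m and z of bead4 in the frame of bowl between 0 and 0.045 m and x of cufflink1 in the frame of sieve between -0.045 and 0.045 m and y of cufflink1 in the frame of sieve between -0.04 and 0.04 m and z of cufflink1 in the frame of sieve between -0.015 and 0.06 m and x of cufflink2 in the frame of sieve between -0.045 and 0.045 m and y of cufflink2 in the frame of sieve between -0.04 and 0.04 m and z of cufflink2 in the frame of sieve between -0.015 and 0.06 m and x of sieve in the frame of tray between -0.12 and 0.02 m and y of sieve in the frame of tray between -0.075 and 0.075 m and z of sieve in the frame of tray below 0.008 m and angle between sieve's own z axis and vertical below 0.06 rad and linear speed of sieve below 0.02 m/s and angle between bowl's own z axis and vertical below 0.1 rad and contact force between the fingers and sieve below 0.1 N); the robot touches nothing.
It fails at once if the sieve is tilted by more than 0.35 rad (angle between sieve's own z axis and vertical above 0.35 rad).
It fails at once if the sieve is dropped (falls unheld from more than about 30 mm) (height (world z) of sieve above 0.02 m and contact force between the fingers and sieve below 0.05 N and linear speed of sieve above 0.35 m/s).
It fails at once if the bowl is pushed more than 40 mm or tipped more than 0.3 rad (distance of bowl from where it was at the start of the episode above 0.04 m or angle between bowl's own z axis and vertical above 0.3 rad).
It fails at once if a bystander (flacon, deodorant stick, cream jar, compact, scent bottle) is moved more than 30 mm (distance of any of flacon, deodorant, creamjar, compact, scentbottle from where it was at the start of the episode above 0.03 m).
It also fails if it takes over 64 s, if anything falls off the work surface, if the arm or the gripper's body presses on something with over 40 N, if the wrist force passes 120 N, or if a joint passes its speed limit or range.

## Working session

There is one attempt and no reset: what is moved stays moved. The work goes in short steps, Python scripts to look and compute and a shell command to move; the robot and the scene stay as the last step left them, time stands still between calls to the robot, and variables do not carry over. Pictures are saved under pics/ and viewed, at most 10 in all, crops included, and the job is handed in when it is done.

```bash
mkdir -p pics
cat > h.py <<'E'
import numpy as np, cv2
from rig import env,get_image,job,spotter
def cloud(p):
    d=p["depth"];K=p["intrinsics"];V=np.linalg.inv(p["view"])
    v,u=np.mgrid[:384,:512]
    x=(u-K[0,2])/K[0,0]*d;y=(v-K[1,2])/K[1,1]*d
    P=np.stack([x,-y,-d,np.ones_like(d)],-1)@V.T
    return P[...,:3]
def delta(pos,R=None):
    s=env.observe();T=np.array(s["tool_rot"])
    return T.T@(np.array(pos)-s["position"])/0.03
E
python3 - <<'E'
from h import *
s=env.observe();print(s["time_s"],s["position"],s["tool_rot"],env.pinch_z)
for c in ["top","side"]:
    p=get_image(c);cv2.imwrite(f"pics/{c}0.png",p["image"]);C=cloud(p)
    np.save(f"{c}.npy",C)
    for l in ["sieve","sieve_grip","bowl","tray","flacon","deodorant","bead1","cufflink1","creamjar","compact","scentbottle"]:
        for b in spotter.boxes_of(l,p)[:4]:
            u,v=map(int,b["xy"]);print(c,l,round(b["p"],2),u,v,C[v,u].round(3))
E
```

```text
0.0 [0.21557505 0.50594174 0.40409932] [[-9.19967779e-01  3.91993053e-01 -8.55870568e-04]
 [ 3.91993870e-01  9.19966999e-01 -1.23539086e-03]
 [ 3.03108043e-04 -1.47201580e-03 -9.99998871e-01]] 0.1547
top sieve 0.87 149 220 [0.533 0.272 0.002]
top sieve_grip 0.92 145 222 [0.53  0.26  0.079]
top bowl 0.65 253 252 [0.456 0.    0.009]
top tray 0.72 390 156 [ 0.697 -0.321  0.101]
top tray 0.67 369 204 [ 0.585 -0.3    0.004]
top tray 0.48 217 120 [0.783 0.094 0.071]
top flacon 0.97 351 161 [ 0.686 -0.234  0.08 ]
top deodorant 0.81 393 154 [ 0.7   -0.324  0.112]
top cufflink1 0.36 146 239 [0.486 0.27  0.032]
top creamjar 0.74 146 149 [0.711 0.272 0.051]
top compact 0.92 244 146 [0.729 0.028 0.016]
top scentbottle 0.61 219 121 [0.781 0.089 0.07 ]
top scentbottle 0.2 349 156 [ 0.698 -0.229  0.08 ]
side sieve 0.56 230 310 [0.529 0.256 0.01 ]
side sieve 0.38 304 154 [ 0.58  -0.299  0.004]
side sieve_grip 0.57 233 303 [0.533 0.237 0.003]
side bowl 0.9 304 218 [ 0.485 -0.039  0.011]
side tray 0.58 305 156 [ 0.573 -0.289  0.005]
side tray 0.25 229 309 [0.532 0.255 0.01 ]
side flacon 0.66 258 145 [ 0.697 -0.219  0.051]
side flacon 0.51 164 210 [0.777 0.122 0.056]
side flacon 0.44 204 205 [0.726 0.035 0.018]
side deodorant 0.62 274 125 [ 0.693 -0.326  0.06 ]
side bead1 0.64 273 123 [ 0.696 -0.324  0.068]
side bead1 0.53 305 156 [ 0.573 -0.289  0.005]
side bead1 0.47 216 321 [0.538 0.293 0.021]
side cufflink1 0.73 210 306 [0.56  0.276 0.032]
side cufflink1 0.68 247 315 [0.489 0.262 0.032]
side creamjar 0.74 145 279 [0.698 0.291 0.051]
side compact 0.81 203 206 [0.728 0.037 0.016]
side scentbottle 0.88 162 208 [0.778 0.126 0.066]
```

View pics/top0.png

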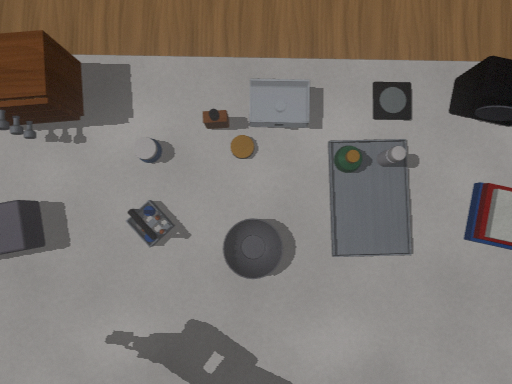

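View pics/side0.png

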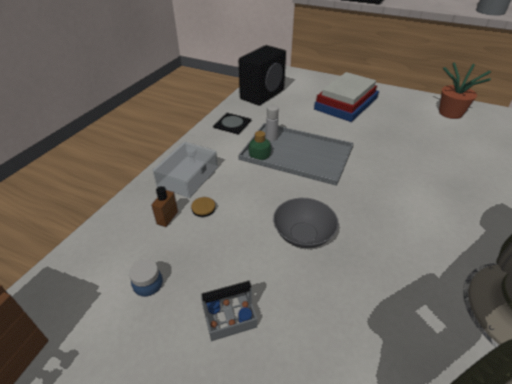

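The top view shows the sieve at about (151,222), with its bar running diagonally. The bowl is at (253,249) and the tray at (370,197), its empty end nearer the robot. The side view shows the same layout, with copper beads and two cufflinks in the sieve at (230,310).

Run:
```python
from h import *
T=np.load("top.npy").reshape(-1,3);S=np.load("side.npy").reshape(-1,3)
for n,C in(("top",T),("side",S)):
    m=(np.hypot(C[:,0]-.53,C[:,1]-.26)<.09)&(C[:,2]>.07)&(C[:,2]<.11)
    B=C[m];r=cv2.minAreaRect(B[:,:2].astype(np.float32));print(n,"bar",m.sum(),B.mean(0).round(4),np.round(r[0],4),np.round(r[1],4),r[2],B[:,2].max())
    d=np.linalg.svd(B[:,:2]-B[:,:2].mean(0))[2][0];print("dir",d,np.degrees(np.arctan2(d[1],d[0])))
    m=(np.hypot(C[:,0]-.53,C[:,1]-.26)<.09)&(C[:,2]>.026)&(C[:,2]<.04)
    r=cv2.minAreaRect(C[m][:,:2].astype(np.float32));print("walls",m.sum(),r)
    m=(np.hypot(C[:,0]-.47,C[:,1]-.0)<.13)&(C[:,2]>.043)&(C[:,2]<.055)
    B=C[m];print("bowl",m.sum(),cv2.minEnclosingCircle(B[:,:2].astype(np.float32)))
    m=(C[:,0]>.4)&(C[:,0]<.78)&(C[:,1]<-.15)&(C[:,1]>-.42)&(C[:,2]>.012)&(C[:,2]<.022)
    print("tray",m.sum(),cv2.minAreaRect(C[m][:,:2].astype(np.float32)))
```

```text
top bar 264 [0.5259 0.2612 0.0926] [0.526 0.263] [0.0906 0.0129] 44.074127197265625 0.0999942480643563
dir [-0.72133991 -0.69258121] -136.16521728403293
walls 321 ((0.5256813168525696, 0.2630954384803772), (0.09038382768630981, 0.07867796719074249), 44.003700256347656)
bowl 533 ((0.46929147839546204, 2.0836518160649575e-05), 0.07453496009111404)
tray 780 ((0.6025869250297546, -0.2982117831707001), (0.3004535138607025, 0.20098048448562622), 2.3801631927490234)
side bar 562 [0.5262 0.2663 0.0907] [0.5273 0.2642] [0.0894 0.0136] 44.26202392578125 0.09851384769137239
dir [0.71735387 0.696709  ] 44.16355939885147
walls 497 ((0.5268903970718384, 0.2642909586429596), (0.09019744396209717, 0.0785551443696022), 43.54136276245117)
bowl 512 ((0.47134220600128174, 6.821104034315795e-05), 0.0755123570561409)
tray 635 ((0.6035351157188416, -0.2979605197906494), (0.29968133568763733, 0.2053394466638565), 2.2531871795654297)
```

```bash
python3 -m creep '0 0 -2 -3 -0.8 0.5 60; 0 0 -5 -7 -2 1 60; 0 0 -8.4 -12.7 -3.4 2.1 60; 0 0 -8.4 -12.7 -3.4 2.1 60; 0 0 -8.4 -12.7 -3.4 2.1 60; 0 0 -8.4 -12.7 -3.4 2.1 60; 0 0 -8.4 -12.7 -3.4 2.1 60; 0 0 -8.4 -12.7 -3.4 2.1 60; 0 0 -8.4 -12.7 -3.4 2.1 60; 0 0 -8.4 -12.7 -3.4 2.1 60; 0 0 -8.4 -12.7 -3.4 2.1 60; 0 0 -8.4 -12.7 -3.4 2.1 60'
python3 - <<'E'
from h import *
from scipy.spatial.transform import Rotation as Ro
s=env.observe();T=np.array(s["tool_rot"]);print(s["time_s"],s["q"],s["position"],s["grip_width"])
print(delta([.5262,.2635,.2400]))
a=np.radians(44.1);R=np.array([[np.cos(a),-np.sin(a),0],[-0,0,0],[0,0,-1]])
R=np.array([[-np.cos(a),-np.sin(a),0],[-np.sin(a),np.cos(a),0],[0,0,-1]])
print(Ro.from_matrix(T.T@R).as_rotvec(degrees=True)/8)
p=get_image("wrist");cv2.imwrite("pics/w1.png",p["image"])
E
```

```text
time_s: 2.4
position: [0.5253, 0.2635, 0.342]
tool_rot: [[-0.718, -0.696, 0.0], [-0.696, 0.718, 0.0], [-0.0, 0.0, -1.0]]
ft_force: [-0.5, 0.0, 0.4]
grip_width: 0.0597
gripper_force: 0.0
2.4 [ 1.51076880e+01  2.84160468e+01  7.40611203e+01  1.17944684e-02
  7.75157914e+01 -1.19034319e+02] [0.52533003 0.26354451 0.34202979] 0.05967450930733657
[-0.01908052 -0.02165469  3.40099464]
[0.00083192 0.00146789 0.00493232]
```

View pics/w1.png

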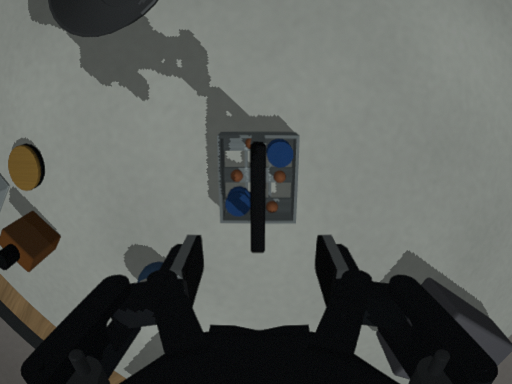

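The wrist view shows the bar at column 258, midway between the pads (190 and 325). Three beads and both cufflinks are visible in the sieve. I'll descend and grip.

```bash
python3 -m creep '0 0 0 0 0 1 50; 0 0 0 0 0 2 50; 0 0 0 0 0 2.7 45; 0 0 0 0 0 3.2 45; 0 0 0 0 0 3.4 45; 0 0 0 0 0 3.4 45; 0 0 0 0 0 3.4 35; 0 0 0 0 0 3.4 25; 0 0 0 0 0 3.4 18; 0 0 0 0 0 3.4 14; 0 0 0 0 0 3.4 10; 0 0 0 0 0 3.4 6' 60; python3 -m creep '0 0 0 0 0 0 2; 0 0 0 0 0 0 2; 0 0 0 0 0 0 2; 0 0 0 0 0 -0.05 2; 0 0 0 0 0 -0.15 2; 0 0 0 0 0 -0.3 2; 0 0 0 0 0 -0.5 2; 0 0 0 0 0 -0.7 2; 0 0 0 0 0 -0.85 2; 0 0 0 0 0 -0.95 2; 0 0 0 0 0 -1 2; 0 0 0 0 0 -1 2' 60
```

```text
time_s: 3.65
position: [0.5261, 0.2628, 0.2403]
tool_rot: [[-0.718, -0.696, 0.001], [-0.696, 0.718, 0.0], [-0.001, -0.0, -1.0]]
ft_force: [-1.6, 0.2, 4.9]
grip_width: 0.0109
gripper_force: 58.4
time_s: 4.85
position: [0.5261, 0.2628, 0.2699]
tool_rot: [[-0.718, -0.696, 0.0], [-0.696, 0.718, 0.0], [-0.0, -0.0, -1.0]]
ft_force: [0.2, -0.5, -3.4]
grip_width: 0.0109
gripper_force: 58.4
```

```bash
python3 -m creep '0 0 0 0.04 -0.03 -0.1 2; 0 0 0 0.15 -0.1 -0.3 2; 0 0 0 0.33 -0.22 -0.55 2; 0 0 0 0.6 -0.4 -0.8 2; 0 0 0 0.9 -0.6 -1.05 2; 0 0 0 1.26 -0.85 -1.25 2; 0 0 0 1.64 -1.1 -1.4 2; 0 0 0 2.01 -1.35 -1.5 2; 0 0 0 2.38 -1.6 -1.5 2; 0 0 0 2.75 -1.85 -1.5 2; 0 0 0 3.12 -2.1 -1.5 2; 0 0 0 3.5 -2.35 -1.5 2'; python3 -m creep '0 0 0 0.37 -0.25 0 2; 0 0 0 0.74 -0.5 0 2; 0 0 0 1.12 -0.75 0 2; 0 0 0 1.49 -1 0 2; 0 0 0 1.86 -1.25 0 2; 0 0 0 2.23 -1.5 0 2; 0 0 0 2.6 -1.75 0 2; 0 0 0 2.97 -2 0 2; 0 0 0 3.3 -2.22 0 2; 0 0 0 3.6 -2.42 0 2; 0 0 0 3.82 -2.57 0 2; 0 0 0 3.92 -2.64 0 2'
python3 - <<'E'
from h import *
s=env.observe();print(s["time_s"],s["q"],s["position"],delta([.4703,0.0,.299]))
for c in ["top","side"]:
    p=get_image(c);C=cloud(p).reshape(-1,3);x=p["image"]
    cv2.imwrite(f"pics/{c}1.png",cv2.resize(x[150:350,180:380],(600,600),interpolation=cv2.INTER_CUBIC))
    m=(np.hypot(C[:,0]-.47,C[:,1])<.13)&(C[:,2]>.09)&(C[:,2]<.115)
    print(c,cv2.minAreaRect(C[m][:,:2].astype(np.float32)))
E
```

```text
time_s: 6.05
position: [0.4996, 0.138, 0.3145]
tool_rot: [[-0.718, -0.696, -0.0], [-0.696, 0.718, 0.0], [0.0, 0.0, -1.0]]
ft_force: [-0.0, -0.2, -3.9]
grip_width: 0.0108
gripper_force: 58.5
time_s: 7.25
position: [0.4704, -0.0004, 0.3147]
tool_rot: [[-0.718, -0.696, 0.0], [-0.696, 0.718, 0.0], [-0.0, -0.0, -1.0]]
ft_force: [0.6, -0.0, -3.4]
grip_width: 0.0111
gripper_force: 58.5
7.25 [-1.45138135e+01  1.93535742e+01  9.49006561e+01  2.44588209e-04
  6.57454473e+01 -1.48598188e+02] [ 4.70428495e-01 -4.08393916e-04  3.14737126e-01] [-0.00639092  0.01275987  0.52457087]
top ((0.4925326406955719, -0.011042729020118713), (0.07306542247533798, 0.03260989487171173), 46.101661682128906)
side ((0.4716201722621918, 0.0006727948784828186), (0.09156250208616257, 0.0801808312535286), 43.6296272277832)
```

View pics/side1.png

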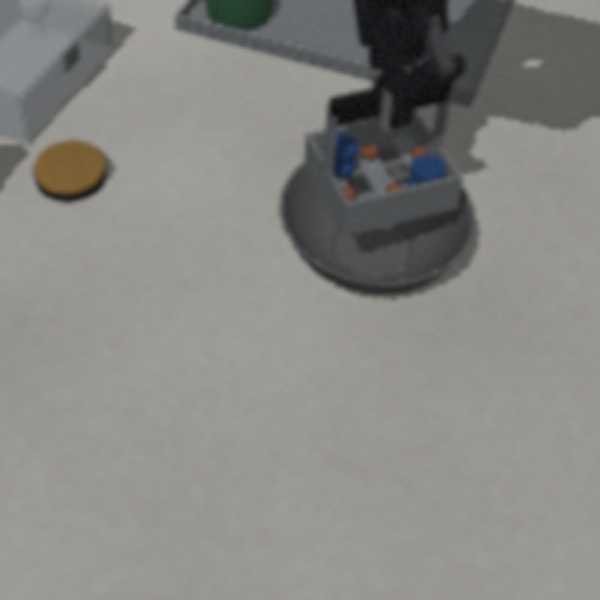

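The sieve hangs level over the bowl, with four beads in it (crop pixels (370,152), (420,153), (350,193), (393,188)) and both cufflinks. I'll lower it a little and shake.

```bash
python3 -m creep '0 0 0 0 0 0.15 2; 0 0 0 0 0 0.35 2; 0 0 0 0 0 0.5 2; 0 0 0 0 0 0.5 2'; python3 -m creep '0 0 0 0.6 0 0 2; 0 0 0 0 0 0 2; 0 0 0 -0.6 0 0 2; 0 0 0 0 0 0 2; 0 0 0 0.63 0 0 2; 0 0 0 0 0 0 2; 0 0 0 -0.63 0 0 2; 0 0 0 0 0 0 2; 0 0 0 0.63 0 0 2; 0 0 0 0 0 0 2; 0 0 0 -0.63 0 0 2; 0 0 0 0 0 0 2'
cat > look.py <<'E'
from h import *
import sys
s=env.observe();print(s["time_s"],s["position"],s["ft_force"])
a=get_image("side");b=get_image("top")
for c,p in(("side",a),("top",b)):
    for l in["bead1","cufflink1"]:
        C=cloud(p);print(c,l,[(round(x["p"],2),np.round(x["xy"]).tolist(),C[int(x["xy"][1]),int(x["xy"][0])].round(3).tolist()) for x in spotter.boxes_of(l,p) if x["p"]>.3])
x=a["image"][170:270,250:383];cv2.imwrite("pics/%s.png"%sys.argv[1],cv2.resize(x,(798,600),interpolation=cv2.INTER_CUBIC))
E
python3 look.py k1
```

```text
time_s: 7.75
position: [0.4704, 0.0006, 0.2989]
tool_rot: [[-0.718, -0.696, -0.002], [-0.696, 0.718, 0.0], [0.001, 0.002, -1.0]]
ft_force: [0.5, 0.3, -4.5]
grip_width: 0.0111
gripper_force: 58.5
time_s: 8.95
position: [0.4723, 0.0017, 0.2999]
tool_rot: [[-0.716, -0.698, 0.003], [-0.698, 0.716, 0.0], [-0.002, -0.002, -1.0]]
ft_force: [-0.2, -1.1, -3.2]
grip_width: 0.0113
gripper_force: 58.7
8.95 [0.47227399 0.00167291 0.29991166] [-0.23970518 -1.14744513 -3.22434738]
side bead1 []
side cufflink1 [(0.75, [260.0, 149.0], [0.69, -0.212, 0.047]), (0.6, [316.0, 213.0], [0.449, 0.011, 0.09]), (0.4, [293.0, 207.0], [0.502, 0.014, 0.092])]
top bead1 []
top cufflink1 [(0.47, [250.0, 237.0], [0.502, 0.009, 0.093]), (0.45, [240.0, 145.0], [0.732, 0.039, 0.016])]
```

View pics/k1.png

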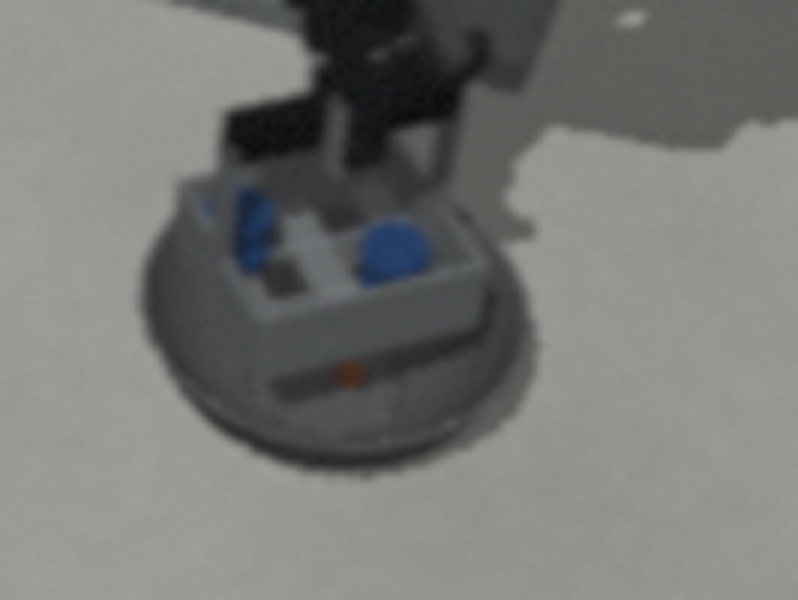

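The crop shows no bead left on the visible sieve floor and one in the bowl at (348,375). Some could be hidden, so I'll shake a few more strokes with a slight slant and look again.

```bash
python3 -m creep '0 0 0 0.63 0.15 0 2; 0 0 0 0 0 0 2; 0 0 0 -0.63 -0.15 0 2; 0 0 0 0 0 0 2; 0 0 0 0.63 -0.15 0 2; 0 0 0 0 0 0 2; 0 0 0 -0.63 0.15 0 2; 0 0 0 0 0 0 2; 0 0 0 0.63 0 0 2; 0 0 0 0 0 0 2; 0 0 0 -0.4 0 0 2; 0 0 0 0 0 0 2'; python3 -m creep '0 0 0 0.6 0 0 2; 0 0 0 0 0 0 2; 0 0 0 -0.6 0 0 2; 0 0 0 0 0 0 2; 0 0 0 0.4 0 0 2; 0 0 0 0 0 0 2; 0 0 0 -0.2 0 0 2; 0 0 0 0 0 0 2; 0 0 0 0 0 0 2; 0 0 0 0 0 0 2; 0 0 0 0 0 0 2; 0 0 0 0 0 0 2'
python3 look.py k2
python3 - <<'E'
from h import *
a=cv2.imread("pics/k2.png");p=get_image("wrist");w=p["image"][80:330,130:380]
w=np.clip(w.astype(float)*1.6,0,255).astype(np.uint8)
b=cv2.resize(w,(400,400),interpolation=cv2.INTER_CUBIC);a=cv2.resize(a,(400,300))
a=np.vstack([a,np.zeros((100,400,3),np.uint8)]);cv2.imwrite("pics/k2b.png",np.hstack([a,b]))
E
```

```text
time_s: 10.45
position: [0.472, 0.0015, 0.2998]
tool_rot: [[-0.716, -0.698, 0.002], [-0.698, 0.716, 0.0], [-0.001, -0.001, -1.0]]
ft_force: [0.3, -1.1, -3.6]
grip_width: 0.0111
gripper_force: 58.9
time_s: 11.65
position: [0.4705, 0.0003, 0.2997]
tool_rot: [[-0.718, -0.696, 0.0], [-0.696, 0.718, -0.0], [-0.0, -0.0, -1.0]]
ft_force: [0.4, 0.3, -2.9]
grip_width: 0.011
gripper_force: 58.9
11.65 [4.70526872e-01 3.05163069e-04 2.99740154e-01] [ 0.40761143  0.2699822  -2.88767822]
side bead1 []
side cufflink1 [(0.65, [317.0, 210.0], [0.449, -0.0, 0.093]), (0.41, [302.0, 205.0], [0.483, 0.001, 0.092])]
top bead1 []
top cufflink1 [(0.32, [248.0, 228.0], [0.521, 0.012, 0.094])]
```

View pics/k2b.png

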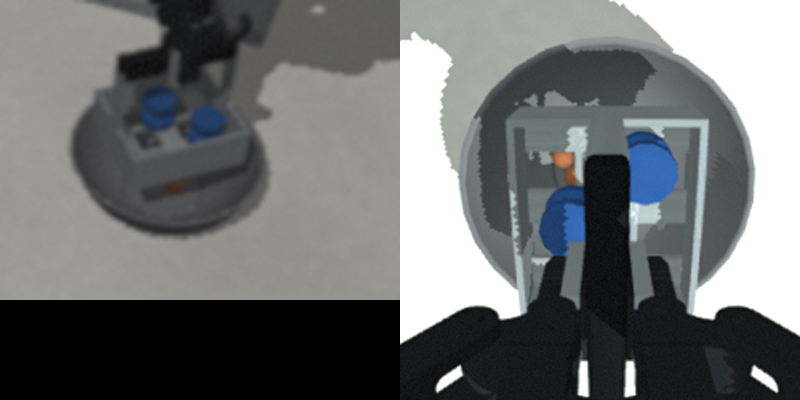

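The wrist view shows no beads on the visible sieve bars; the two seen through the slot at (563,160) lie below, in the bowl. I'll raise the sieve gently to count the beads in the bowl.

```bash
python3 -m creep '0 0 0 0 0 -0.1 2; 0 0 0 0 0 -0.35 2; 0 0 0 0 0 -0.75 2; 0 0 0 0 0 -1.2 2; 0 0 0 0 0 -1.7 2; 0 0 0 0 0 -2.2 2; 0 0 0 0 0 -2.7 2; 0 0 0 0 0 -3.2 2; 0 0 0 0 0 -3.6 2; 0 0 0 0 0 -3.85 2; 0 0 0 0 0 -4 2; 0 0 0 0 0 -4 2'
python3 look.py k3
python3 - <<'E'
from h import *
a=get_image("side")["image"][120:270,230:400];w=get_image("wrist")["image"][80:330,130:380]
w=np.clip(w.astype(float)*1.6,0,255).astype(np.uint8)
f=lambda x,s:cv2.resize(x,s,interpolation=cv2.INTER_CUBIC)
cv2.imwrite("pics/k3b.png",np.hstack([f(a,(450,400)),f(w,(350,400))]))
E
```

```text
time_s: 13.2
position: [0.4705, 0.0004, 0.4201]
tool_rot: [[-0.718, -0.696, 0.001], [-0.696, 0.718, -0.0], [-0.0, -0.001, -1.0]]
ft_force: [0.9, -0.8, -4.4]
grip_width: 0.0109
gripper_force: 58.9
13.2 [4.70459902e-01 3.92905458e-04 4.20077314e-01] [ 0.88535048 -0.80624046 -4.37632201]
side bead1 []
side cufflink1 [(0.69, [306.0, 162.0], [0.486, 0.002, 0.213]), (0.55, [327.0, 165.0], [0.446, -0.003, 0.213])]
top bead1 []
top cufflink1 []
```

View pics/k3b.png

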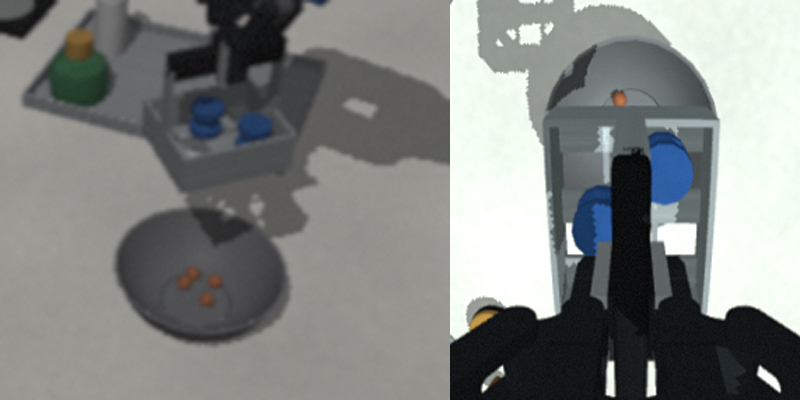

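All four beads lie in the bowl, at left-panel pixels (193,272), (184,283), (215,282) and (207,299). Both cufflinks are still in the sieve. I'll carry it to the tray.

```bash
python3 -m creep '0 0 0 0.1 -0.18 0 2; 0 0 0 0.37 -0.62 0 2; 0 0 0 0.8 -1.33 0 2; 0 0 0 1.3 -2.2 0.1 2; 0 0 0 1.94 -3.3 0.3 2; 0 0 0 2.62 -4.45 0.6 2; 0 0 0 3.3 -5.6 0.9 2; 0 0 0 3.94 -6.67 1.2 2; 0 0 0 4.46 -7.56 1.5 2; 0 0 0 4.88 -8.27 1.75 2; 0 0 0 5.15 -8.71 1.9 2; 0 0 0 5.25 -8.89 2 2'; python3 -m creep '0 0 0.15 5.25e-9 0 0 2; 0 0 0.5 0 0 0.1 2; 0 0 1 0 0 0.3 2; 0 0 1.6 0 0 0.6 2; 0 0 2.2 0 0 1 2; 0 0 2.8 0 0 1.4 2; 0 0 3.4 0 0 1.8 2; 0 0 4 0 0 2.1 2; 0 0 4.5 0 0 2.3 2; 0 0 4.9 0 0 2.45 2; 0 0 5.1 0 0 2.5 2; 0 0 5.2 0 0 2.5 2'
python3 - <<'E'
from h import *
s=env.observe();print(s["time_s"],s["q"],s["position"],delta([.540,-.3004,.2443]))
p=get_image("side");C=cloud(p);m=(np.hypot(C[...,0]-.543,C[...,1]+.3)<.075)&(C[...,2]>.055)&(C[...,2]<.085)
print(cv2.minAreaRect(C[m][:,:2].astype(np.float32)),C[m][:,2].max())
cv2.imwrite("pics/t1.png",cv2.resize(p["image"][80:230,220:420],(800,600)))
E
```

```text
time_s: 14.8
position: [0.5685, -0.264, 0.3567]
tool_rot: [[-0.765, -0.644, -0.02], [-0.643, 0.765, -0.03], [0.034, -0.01, -0.999]]
ft_force: [-0.6, -1.0, -2.4]
grip_width: 0.0107
gripper_force: 58.9
time_s: 16.0
position: [0.5668, -0.2642, 0.283]
tool_rot: [[-1.0, 0.025, -0.019], [0.026, 0.999, -0.031], [0.018, -0.031, -0.999]]
ft_force: [-0.7, 0.6, -3.0]
grip_width: 0.0108
gripper_force: 58.9
16.0 [ -35.54636331   35.21598799   71.93142001   -2.14101424   72.71578287
 -123.44481027] [ 0.56677936 -0.26424749  0.28300759] [ 0.83797918 -1.18673525  1.34285   ]
((0.5647527575492859, -0.27144405245780945), (0.08393397182226181, 0.09175985306501389), 87.89866638183594) 0.08480142899010723
```

View pics/t1.png

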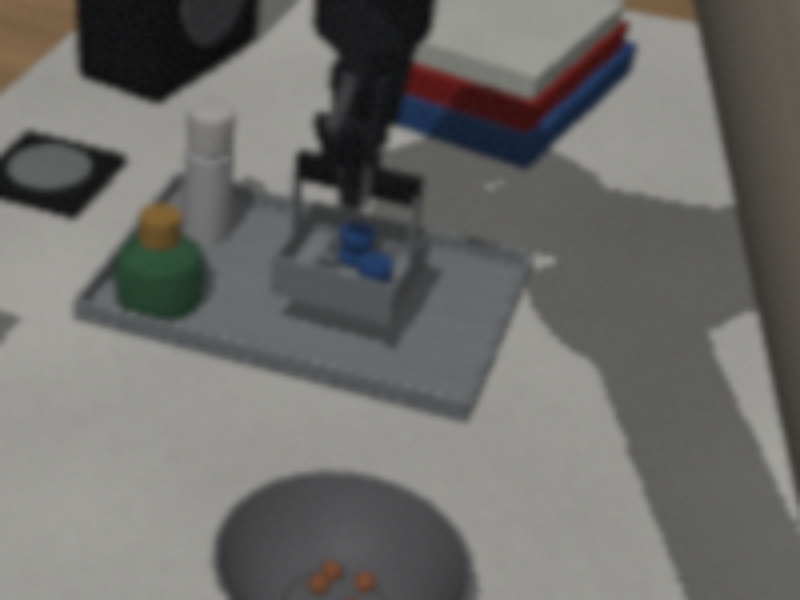

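The sieve is over the tray with both cufflinks inside, but about 2° tilted and 45 mm short. I'll correct both.

```bash
cat > d.py <<'E'
from h import *
from scipy.spatial.transform import Rotation as Ro
s=env.observe();T=np.array(s["tool_rot"])
a=np.radians(1.5);R=np.array([[-np.cos(a),-np.sin(a),0],[-np.sin(a),np.cos(a),0],[0,0,-1]])
print(s["time_s"],s["position"],s["ft_force"],s["q"].round(1) if hasattr(s["q"],'round') else s["q"])
print(Ro.from_matrix(T.T@R).as_rotvec(degrees=True)/8,delta([.54,-.3,.2443]),delta([.54,-.3,.2643]))
E
python3 d.py
```

```text
16.05 [ 0.56683029 -0.26438574  0.28317372] [-0.04318066  0.24651336 -3.04488234] [ -35.6   35.2   71.9   -2.1   72.7 -123.4]
[-0.22065952 -0.13109529 -0.37372676] [ 0.84004463 -1.16865504  1.34788698] [ 0.85170365 -1.18949953  0.68164827]
```

```bash
python3 -m creep '-0.02 -0.01 -0.03 0.05 -0.07 0.04 2; -0.05 -0.03 -0.08 0.15 -0.2 0.1 2; -0.1 -0.06 -0.17 0.3 -0.42 0.2 2; -0.14 -0.08 -0.24 0.48 -0.68 0.35 2; -0.18 -0.1 -0.3 0.64 -0.9 0.5 2; -0.2 -0.12 -0.35 0.76 -1.06 0.6 2; -0.22 -0.13 -0.37 0.83 -1.15 0.66 2; -0.22 -0.13 -0.37 0.85 -1.19 0.68 2; -0.22 -0.13 -0.37 0.85 -1.19 0.68 2; -0.22 -0.13 -0.37 0.85 -1.19 0.68 2'; python3 d.py
```

```text
time_s: 17.05
position: [0.5403, -0.3001, 0.2639]
tool_rot: [[-1.0, -0.027, -0.001], [-0.027, 1.0, 0.0], [0.001, 0.0, -1.0]]
ft_force: [0.0, 0.1, -3.5]
grip_width: 0.0111
gripper_force: 58.9
17.05 [ 0.54028868 -0.30013131  0.26386472] [ 3.15503000e-03  9.89320634e-02 -3.49660703e+00] [ -40.    35.7   74.6   -0.    69.7 -131.5]
[ 0.00118672 -0.00371564  0.00279203] [0.00916465 0.00452293 0.65216308] [ 0.0095105   0.00463346 -0.01450349]
```

Now lower it slowly and watch the force.

```bash
python3 -m creep '0 0 0 0 0 0.1 2; 0 0 0 0 0 0.22 2; 0 0 0 0 0 0.34 2; 0 0 0 0 0 0.44 2; 0 0 0 0 0 0.52 2; 0 0 0 0 0 0.57 2; 0 0 0 0 0 0.6 2; 0 0 0 0 0 0.62 2; 0 0 0 0 0 0.62 2; 0 0 0 0 0 0.62 2'; python3 -m creep '0 0 0 0 0 0.02 2; 0 0 0 0 0 0.03 2; 0 0 0 0 0 0.03 2'
```

```text
time_s: 18.05
position: [0.5401, -0.3003, 0.2452]
tool_rot: [[-1.0, -0.026, -0.001], [-0.026, 1.0, 0.0], [0.001, 0.0, -1.0]]
ft_force: [-1.0, 0.3, -3.3]
grip_width: 0.0113
gripper_force: 58.9
time_s: 18.35
position: [0.5401, -0.3003, 0.2444]
tool_rot: [[-1.0, -0.026, -0.001], [-0.026, 1.0, 0.0], [0.001, 0.0, -1.0]]
ft_force: [-0.9, 0.7, -2.0]
grip_width: 0.0111
gripper_force: 59.1
```

Touching (the load is easing); press 0.6 mm further, then open.

```bash
python3 -m creep '0 0 0 0 0 0.02 2; 0 0 0 0 0 0.02 2; 0 0 0 0 0 0.02 16; 0 0 0 0 0 0.02 22; 0 0 0 0 0 0.02 30; 0 0 0 0 0 0.02 40; 0 0 0 0 0 0.02 45; 0 0 0 0 0 0.02 45; 0 0 0 0 0 0.02 45'; python3 -m creep '0 0 0 0 0 -0.3 45; 0 0 0 0 0 -0.8 45; 0 0 0 0 0 -1.5 45; 0 0 0 0 0 -2.3 45; 0 0 0 0 0 -3.2 45; 0 0 0 0 0 -4 45; 0 0 0 0 0 -4.8 45; 0 0 0 0 0 -5 45; 0 0 0 0 0 -5 45; 0 0 0 0 0 -5 45'
python3 - <<'E'
from h import *
p=get_image("side");C=cloud(p);d=np.hypot(C[...,0]-.54,C[...,1]+.3)<.09
m=d&(C[...,2]>.028)&(C[...,2]<.045)
print(cv2.minAreaRect(C[m][:,:2].astype(np.float32)))
m=d&(C[...,2]>.085)&(C[...,2]<.12);B=C[m];print("bar",cv2.minAreaRect(B[:,:2].astype(np.float32)),B[:,2].max())
a=p["image"][80:255,220:420];cv2.imwrite("pics/f.png",cv2.resize(a,(680,595),interpolation=cv2.INTER_CUBIC))
E
```

```text
time_s: 19.25
position: [0.5401, -0.3003, 0.2436]
tool_rot: [[-1.0, -0.026, -0.001], [-0.026, 1.0, 0.0], [0.001, 0.0, -1.0]]
ft_force: [-0.2, 0.2, -0.5]
grip_width: 0.0447
gripper_force: 0.0
time_s: 20.25
position: [0.5401, -0.3003, 0.3924]
tool_rot: [[-1.0, -0.026, -0.002], [-0.026, 1.0, 0.002], [0.002, 0.002, -1.0]]
ft_force: [0.1, 0.6, -0.2]
grip_width: 0.0452
gripper_force: 0.0
((0.5418952703475952, -0.3002091348171234), (0.09046593308448792, 0.08500389009714127), 2.0469024181365967)
bar ((0.5419703722000122, -0.29934197664260864), (0.08966129273176193, 0.016401898115873337), 2.5736632347106934) 0.1027789229117313
```

View pics/f.png

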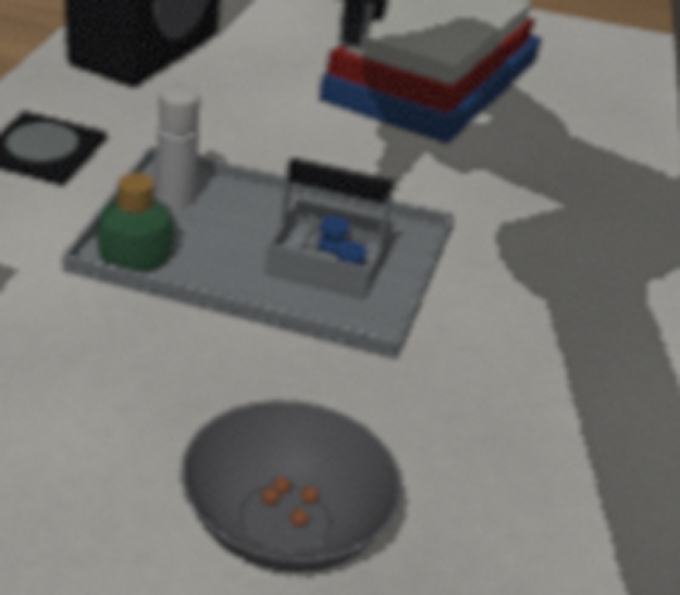

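The sieve stands flat in the tray at (332,240) with both cufflinks in it. All four beads are in the bowl around (290,500), and the gripper is clear.

```bash
python3 -c "
from rig import job
print(job.close_job())"
```

```text
the job is handed in; nothing more can be done
None
```

I handed the job in: the four beads are in the bowl, and the sieve stands released in the empty end of the tray with both cufflinks in it. The last picture confirmed this, but no verdict came back.

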